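# Lay up a coffee tray and a water tray

## Task

Lay up two guests' trays. On the brown wooden tray put the coaster flat on the white mark with the blue-sleeved steel cup standing centred on it, and stand the green glass creamer on the black mark; on the blue tray stand the orange-sleeved cup on the white mark and the capped bottle on the black mark. Everything should stand upright and well centred on its mark; leave the plain steel cup and the honey jar where they are.

Things in the scene. Friction and masses are not known exactly. Their poses are not given: they have to be found in the camera images.
- wood_tray: Brown wooden serving tray, fixed, 150 x 260 mm outside, 14 mm high, walls and floor 5 mm thick (things stand on its inner floor, 5 mm above the origin). Origin: centre of its underside; z up, y along its long side. Two flat round 70 mm marks on its floor: the white one centred at y = +60 mm, the black one at y = -60 mm (x = 0).
- blue_tray: Blue plastic serving tray, fixed, same sizes and axes as the wooden one, but with the marks the other way round: the white mark is centred at y = -60 mm, the black one at y = +60 mm (x = 0); inner floor 5 mm above the origin.
- coaster: Round pale wooden coaster lying flat, 66 mm across, 12 mm thick, about 30 g. Origin: centre of its underside; z up.
- blue_cup: Steel cup with a blue sleeve round its upper part (blue rim and blue inner floor), open, 75 mm high, 62 mm across at the sleeve (the top 30 mm), 56 mm at the foot. Origin: centre of its underside; z up. About 110 g.
- orange_cup: Steel cup exactly like the blue one but with an orange sleeve, rim and inner floor. Origin: centre of its underside; z up.
- creamer: Small open jug of green glass, 68 mm high, body 56 mm across at foot and rim and 60 mm at mid height, about 160 g. Origin: centre of the body's underside; z up. Its loop handle stands out along its own +y to 51 mm from the axis, a short spout along -y to 36 mm; the +x and -x sides are free to grip. At the start its +y points within 0.4 rad of world +y.
- bottle: Empty clear plastic bottle with a green label and red twist cap (tight), 165 mm high, about 35 g. Body 60 mm across up to 100 mm, shoulder narrowing to a 26 mm neck at 130 mm, cap 30 mm across from 145 to 165 mm height. Origin: centre of its underside; z up.
- plain_cup: Bystander: all-steel cup of the same size as the other two, no coloured sleeve. Origin: centre of its underside. Leave where it stands.
- honey_jar: Bystander: amber glass honey jar with a black lid, 60 mm across, 72 mm high. Origin: centre of its underside. Leave where it stands.
There are look-alikes about, which are no part of the job. Of the things that look like the coaster, the larger one is meant.

How it is judged:
By the outcome, as a careful person would: the job done as asked, in the order asked, and still so for the second after the job is handed in, with the robot touching nothing.
It also fails if it takes over 136 s, if anything falls off the work surface, if the arm or the gripper's body presses on something with over 40 N, if the wrist force passes 120 N, or if a joint passes its speed limit or range.

## Robot

A 7-joint arm with a two-finger parallel gripper is mounted at the origin on the work surface. World frame = base frame: x ahead of the robot, y to its left, z up, the work surface at z = 0. Lengths are in mm, angles in rad, forces in N, time in s.
With the tool pointing down it reaches from about 400 to 875 mm from the base axis. Payload 4.4 kg.
Tool frame: the origin (TCP) lies midway between the tips of the shut fingers; the grasp point (between the pads) lies ctrl.grip_depth behind it (ctrl.grip_depth is the distance from the TCP to the grasp point, in mm); z points along the fingers, y is the line along which they close (so a half turn about z gives the same grasp; the last joint's range is limited). The gripper opens to 85 mm and grips with 20 to 120 N. Pads are 22 mm wide; open, the fingers measure 114 mm over their backs; the gripper's body (76 mm by 85 mm) begins 54 mm behind the grasp point. The pads swing forward as they close: fully open they stand 13 mm farther back than shut.
Start: joints at [1.178, 0.628, 0.038, 1.517, -0.027, 0.996, -0.02], TCP at [208.687, -615.603, 231.313] pointing down, gripper open.
Joint ranges: [-3.06, 3.06], [-0.37, 2.12], [-1.25, 1.32], [0.18, 2.47], [-1.1, 4.24], [0.23, 1.98], [-2.94, 2.94]. Speed limits (rad/s): [2.57, 2.57, 3.14, 3.14, 3.14, 3.14, 3.14].

## Interface

Orientations are given as [roll, pitch, yaw] about the fixed x, y, z axes, in that order (R = Rz(yaw) Ry(pitch) Rx(roll)).
In Python, from cell import ctrl gives the robot as it stands.
- The arm moves only by the tool carry_out, never from a script. Its argument "deltas" is one flat list of numbers, 7 for each row, row after row: the turn, a rotation vector about the tool's x, y, z in degrees, then the shift along the tool's x, y, z in m, then the closure, from -1 (fully open) to 1 (shut). In form: [wx, wy, wz, dx, dy, dz, claw, wx, wy, wz, dx, dy, dz, claw, ...]. A call has 1 to 12 rows; each row shifts and turns the commanded pose from where the row before left it, along the tool's axes as they then stand; what a row does not reach is not made up. A row lasts 1/8 s, in which the tool goes at most 62.5 mm and 10.7 degrees, less where a joint would pass 70% of its speed; a pose out of reach is approached as far as the arm can. A call with a gripper value outside its range is refused whole. The fingers move at their own pace and stop on an object; the grip force is fixed at half the most. Time passes only in rows, so rows that do not move let the fingers close. It gives the time, the measured TCP pose, the force, the opening and the grip force at its end, in the units of the state.
- ctrl.read_state(): the state, without advancing time (a new reading comes with each control period).
- ctrl.get_image(name): name is "scene" or "top"; returns the picture (384x512x3 uint8, red, green, blue); there is no depth.
- ctrl.calibration(name): a dict with "mtx" (3x3 intrinsics, pixels), "R" (3x3) and "t" (3): a world point X has camera coordinates R X + t. Camera axes: x right, y down, z forward; pixel columns grow to the right and rows downward; lengths in mm; the calibration is good to about 2 mm. A picture is of the moment at which its call begins. calibration takes no time and is no camera call.
- ctrl.finish_job(): hands the job in; it is judged then, once.
The state is a dict: "clock": time; "qpos": joint angles; "qd": joint speeds; "tau": joint torques, N m; "eef_pos": TCP position; "tool_rot": TCP orientation; "force": force on the tool from outside, world axes, zero at the start; "torque": the same for the moment, N m; "width": finger opening in mm; "gripper_force": force on a finger pad.
Only numpy, scipy, OpenCV 4.12 (cv2) and the standard library are available. Lean on these libraries where they do the work, as an engineer would, in place of code of your own. Each camera call takes 0.05 s, during which the arm holds its last target. There are 200 camera calls.

## Working session

There is one attempt and no reset: what is moved stays moved. The work goes in short steps, Python scripts to look and compute and a tool call to move; the robot and the scene stay as the last step left them, time stands still between calls to the robot, and variables do not carry over. Pictures are saved under pics/ and viewed, at most 14 in all, crops included, and the job is handed in when it is done.

Besides the shell and the picture viewer there is one more tool, called after "Call:" in YAML: its name, and indented under it one key for each argument. carry_out: Moves the arm, as the interface text tells. Its arguments: {"type":"object","properties":{"deltas":{"type":"array"}},"required":["deltas"]}

```bash
ls; mkdir -p pics
python3 - <<'E'
from cell import ctrl
import cv2
s=ctrl.read_state(); print({k:s[k] for k in('clock','eef_pos','tool_rot','width')},ctrl.grip_depth)
for n in("scene","top"):
    im=ctrl.get_image(n); cv2.imwrite(f"pics/{n}0.png",im[:,:,::-1]); c=ctrl.calibration(n); print(n,c)
E
```

```text
pics
{'clock': 0.0, 'eef_pos': array([ 208.48734561, -614.99560366,  230.38730657]), 'tool_rot': array([-3.13969031e+00,  4.09779964e-05,  3.26824525e-01]), 'width': 85.30398223688307} 18.700000000000003
scene {'mtx': array([[398.58775824,   0.        , 256.87648369],
       [  0.        , 398.58775824, 191.90437486],
       [  0.        ,   0.        ,   1.        ]]), 'R': array([[-0.15772547,  0.98738196,  0.01412578],
       [ 0.84301127,  0.14208551, -0.51879062],
       [-0.51425157, -0.0699183 , -0.85478462]]), 't': array([  76.95461192, -470.07518077, 1376.63576902])}
top {'mtx': array([[478.45558824,   0.        , 255.60675046],
       [  0.        , 478.45558824, 185.87388742],
       [  0.        ,   0.        ,   1.        ]]), 'R': array([[ 6.20622034e-04, -9.99999726e-01,  4.03230027e-04],
       [-9.96986327e-01, -6.50032326e-04, -7.75747411e-02],
       [ 7.75749819e-02, -3.53870230e-04, -9.96986458e-01]]), 't': array([   3.25591742,  541.90209821, 1322.23379158])}
```

View pics/scene0.png

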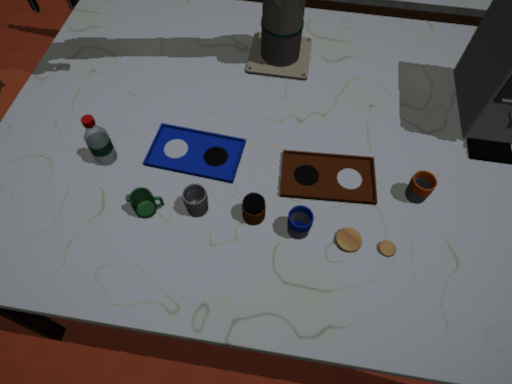

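View pics/top0.png

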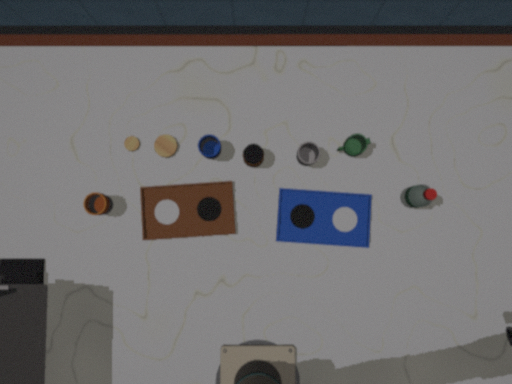

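The top view shows these candidates, by pixel:
- **Coaster-like:** large disc at (166,146), small disc at (132,144). I choose the large one.
- **Cups:** blue (210,147), orange (98,204), plain steel (307,154), which stays.
- **Jars and the rest:** honey jar (253,155), which stays; green creamer (354,146); red-capped bottle (420,196).

Next is one close crop to check these choices, along with measurement.

```bash
cat > h.py <<'E'
from cell import ctrl
import cv2, numpy as np
def shot(n): return ctrl.get_image(n)
def ray(n,uv,z):
    c=ctrl.calibration(n); d=c['R'].T@np.linalg.solve(c['mtx'],[uv[0],uv[1],1.]); o=-c['R'].T@c['t']
    return (o+d*(z-o[2])/d[2]).round(1)
def pix(n,X):
    c=ctrl.calibration(n); p=c['mtx']@(c['R']@np.array(X,float)+c['t']); return p[:2]/p[2]
HS=dict(blue=((105,120,40),(130,255,255)),orange=((5,150,60),(14,255,255)),green=((50,60,20),(90,255,255)),
        red=((172,140,60),(179,255,255)),pale=((12,60,110),(25,200,255)))
def blobs(im,lo,hi,amin=30):
    h=cv2.cvtColor(im,cv2.COLOR_RGB2HSV); m=cv2.inRange(h,lo,hi)
    n,l,s,c=cv2.connectedComponentsWithStats(m)
    return [(s[i].tolist(),c[i].round(1).tolist()) for i in range(1,n) if s[i,4]>amin]
E
python3 - <<'E'
from h import *
t=cv2.imread("pics/top0.png"); s=cv2.imread("pics/scene0.png")
a=cv2.resize(t[125:255,70:450],(800,274),interpolation=cv2.INTER_CUBIC)
b=cv2.resize(s[105:260,75:445],(773,324),interpolation=cv2.INTER_CUBIC)
b=cv2.copyMakeBorder(b,0,0,0,27,cv2.BORDER_CONSTANT)
cv2.imwrite("pics/crop.png",cv2.convertScaleAbs(np.vstack([a,b]),alpha=1.4))
for n,i in(("top",t),("scene",s)):
    rgb=i[:,:,::-1].copy()
    for k,(lo,hi) in HS.items():
        for q in blobs(rgb,lo,hi):
            if q[0][1]>110 or n=="scene": print(n,k,q)
    for k,lo,hi in(("white",(0,0,185),(179,40,255)),("black",(0,0,0),(179,255,30))):
        for q in blobs(rgb,lo,hi,80):
            if q[0][4]<1500: print(n,k,q)
E
```

```text
top blue ([199, 136, 22, 22, 286], [210.0, 147.4])
top blue ([277, 189, 94, 58, 3799], [323.0, 217.4])
top orange ([94, 195, 14, 19, 174], [100.5, 204.0])
top green ([339, 135, 31, 21, 384], [355.0, 144.9])
top green ([406, 189, 6, 17, 31], [407.8, 197.6])
top pale ([154, 135, 23, 22, 385], [165.0, 145.2])
top pale ([124, 136, 15, 15, 163], [131.4, 143.2])
top pale ([83, 192, 11, 22, 34], [86.4, 202.2])
top pale ([99, 194, 7, 19, 36], [102.9, 203.5])
top black ([245, 145, 18, 19, 218], [253.2, 153.8])
top black ([198, 198, 22, 22, 323], [208.9, 208.8])
top black ([291, 206, 22, 21, 306], [301.9, 215.7])
top black ([0, 260, 44, 24, 873], [22.2, 271.3])
scene blue ([144, 123, 102, 60, 3244], [195.6, 152.5])
scene blue ([288, 206, 25, 27, 310], [299.8, 219.2])
scene orange ([0, 0, 72, 120, 4356], [24.5, 41.5])
scene orange ([281, 154, 91, 47, 2600], [325.4, 177.4])
scene orange ([413, 171, 24, 25, 160], [423.7, 182.0])
scene orange ([0, 330, 303, 54, 8299], [101.8, 365.5])
scene orange ([355, 370, 80, 14, 268], [396.3, 378.4])
scene green ([90, 140, 23, 17, 198], [102.3, 149.6])
scene green ([126, 187, 38, 31, 674], [143.2, 202.0])
scene pale ([337, 228, 25, 23, 441], [348.9, 238.7])
scene pale ([380, 240, 16, 15, 190], [387.3, 247.4])
scene black ([248, 0, 54, 66, 837], [271.5, 39.8])
scene black ([305, 0, 179, 26, 1445], [394.7, 12.0])
scene black ([490, 0, 22, 22, 228], [503.1, 8.4])
scene black ([493, 75, 19, 29, 248], [504.5, 91.7])
scene black ([467, 138, 45, 26, 891], [489.3, 150.4])
scene black ([90, 142, 23, 14, 145], [102.3, 150.2])
scene black ([204, 147, 23, 19, 333], [215.3, 156.2])
scene black ([294, 165, 25, 20, 388], [306.0, 174.7])
scene black ([406, 186, 10, 16, 85], [409.6, 193.8])
scene black ([243, 194, 22, 21, 359], [253.3, 203.7])
scene black ([281, 195, 95, 9, 128], [327.6, 199.2])
scene black ([243, 211, 15, 13, 97], [249.3, 218.6])
scene black ([0, 308, 66, 33, 966], [35.2, 323.0])
```

View pics/crop.png

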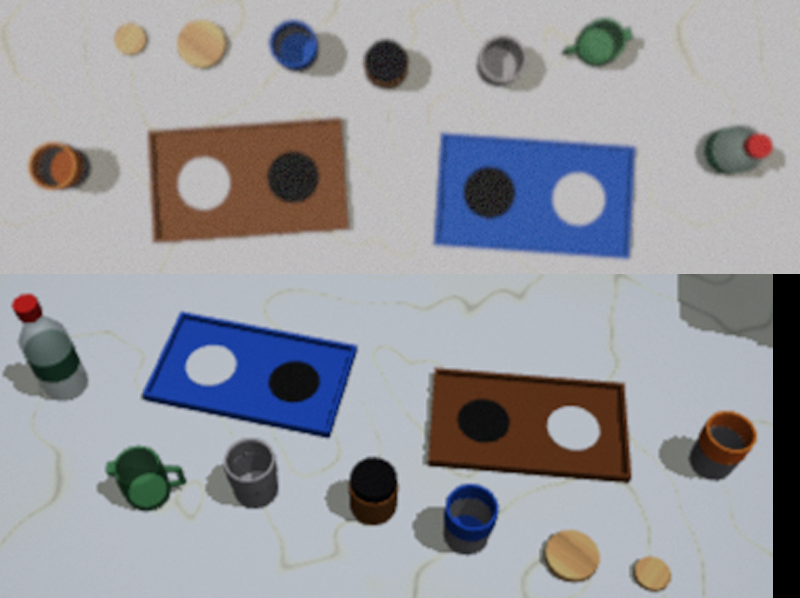

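The crop confirms the choices. The creamer handle points left in the top view (+y), near (339,149) in full-image pixels. The blue and orange sleeves are unambiguous, and the larger disc is at (166,146). Now I'll take precise positions, casting each rim at its own height and cross-checking between views.

```bash
cat >> h.py <<'E'
def spots(im,win,f,k=4):
    """contour pixels (full-image coords) of the biggest blob of f(hsv) in window (x0,y0,x1,y1), upsampled k times"""
    x0,y0,x1,y1=win; w=cv2.resize(im[y0:y1,x0:x1],None,fx=k,fy=k,interpolation=cv2.INTER_CUBIC)
    m=f(cv2.cvtColor(w,cv2.COLOR_RGB2HSV).astype(int)).astype(np.uint8)
    c=max(cv2.findContours(m,cv2.RETR_EXTERNAL,cv2.CHAIN_APPROX_NONE)[0],key=cv2.contourArea)[:,0]
    return (c+.5)/k-.5+[x0,y0]
def disc(n,px,z):
    """centre of the upper circle at height z: lateral middle, and outer edge less the half width"""
    P=np.array([ray(n,p,z)[:2] for p in px]); c=ctrl.calibration(n); C=(-c['R'].T@c['t'])[:2]
    r=P.mean(0)-C; r/=np.linalg.norm(r); t=np.array([-r[1],r[0]]); a,b=P@t,P@r
    w=np.ptp(a); return (t*(a.max()+a.min())/2+r*(b.max()-w/2)).round(1), w.round(1), np.ptp(b).round(1)
sat=lambda s,v=0:(lambda h:(h[...,1]>s)&(h[...,2]>v))
hue=lambda a,b,s:(lambda h:(h[...,0]>=a)&(h[...,0]<=b)&(h[...,1]>s))
E
python3 - <<'E'
from h import *
I={n:cv2.imread(f"pics/{n}0.png")[:,:,::-1].copy() for n in("top","scene")}
for k,z,f,wt,ws in(("coaster",12,sat(70),(148,128,184,164),(330,220,366,256)),
  ("blue",75,hue(100,130,110),(192,128,228,166),(280,198,320,242)),
  ("orange",75,hue(3,20,110),(76,184,120,222),(405,164,442,200)),
  ("cap",165,lambda h:((h[...,0]>165)|(h[...,0]<5))&(h[...,1]>120),(416,180,445,210),(75,108,105,134)),
  ("honey",72,lambda h:h[...,2]<75,(236,138,272,174),(235,188,272,230)),
  ):
    print(k,disc("top",spots(I["top"],wt,f),z),disc("scene",spots(I["scene"],ws,f),z))
lo=lambda h:h[...,2]<60; hi=lambda h:(h[...,1]<60)&(h[...,2]>120)
M=dict(ww=(hi,(150,195,184,228),(334,164,364,193)),wb=(lo,(192,192,226,226),(290,161,323,190)),bw=(hi,(327,202,362,236),(160,136,191,162)),bb=(lo,(286,200,319,232),(200,143,231,170)))
for k,(f,wt,ws) in M.items():
    print(k,[ (ray(n,cv2.fitEllipse(c.astype(np.float32))[0],5)[:2],np.ptp([ray(n,p,5)[:2] for p in c],0).round(1)) for n,w in(("top",wt),("scene",ws)) for c in[spots(I[n],w,f)]])
# creamer: top view with handle and spout; open to leave body
g=hue(45,95,60)
for n,w in(("top",(330,125,380,168)),("scene",(118,178,172,224))):
    c=spots(I[n],w,g); x0,y0=w[:2]; m=np.zeros(((w[3]-y0)*4,(w[2]-x0)*4),np.uint8)
    cv2.fillPoly(m,[((c-[x0,y0]+.5)*4).astype(np.int32)],1)
    o=cv2.morphologyEx(m,cv2.MORPH_OPEN,cv2.getStructuringElement(cv2.MORPH_ELLIPSE,(55,55)))
    q=(np.argwhere(o)[:,::-1]+.5)/4-.5+[x0,y0]; print("creamer",n,disc(n,q[::7],68))
    P=np.array([ray(n,p,40)[:2] for p in c]); print(" +y tip z40",P[P[:,1].argmax()]," -y tip",P[P[:,1].argmin()],P[:,0].min(),P[:,0].max())
print("cam",[(-ctrl.calibration(n)['R'].T@ctrl.calibration(n)['t']).round() for n in I])
E
```

```text
coaster (array([658.5, 261.1]), np.float64(62.3), np.float64(64.8)) (array([661.3, 262.1]), np.float64(64.6), np.float64(68.4))
blue (array([648.3, 130.4]), np.float64(57.2), np.float64(62.7)) (array([650.7, 132.3]), np.float64(60.9), np.float64(75.2))
orange (array([490.3, 436.8]), np.float64(57.3), np.float64(67.9)) (array([492.9, 438.2]), np.float64(59.8), np.float64(83.5))
cap (array([ 511.1, -433.7]), np.float64(28.3), np.float64(31.7)) (array([ 513.4, -432.3]), np.float64(28.0), np.float64(46.6))
honey (array([624.6,   9.7]), np.float64(55.9), np.float64(62.5)) (array([631.2,  12. ]), np.float64(59.1), np.float64(90.6))Traceback (most recent call last):
  File "<stdin>", line 13, in <module>
  File "h.py", line 5, in ray
    c=ctrl.calibration(n); d=c['R'].T@np.linalg.solve(c['mtx'],[uv[0],uv[1],1.]); o=-c['R'].T@c['t']
ValueError: time passes only in moves, steps and waits
```

```bash
python3 - <<'E'
s=open('h.py').read()
s=s.replace("def shot(n): return ctrl.get_image(n)\n","CAL={n:ctrl.calibration(n) for n in('top','scene')}\n").replace("ctrl.calibration(n);","CAL[n];")
open('h.py','w').write(s)
E
python3 - <<'E'
from h import *
I={n:cv2.imread(f"pics/{n}0.png")[:,:,::-1].copy() for n in("top","scene")}
lo=lambda h:h[...,2]<60; hi=lambda h:(h[...,1]<60)&(h[...,2]>120)
M=dict(ww=(hi,(150,195,184,228),(334,164,364,193)),wb=(lo,(192,192,226,226),(290,161,323,190)),bw=(hi,(327,202,362,236),(160,136,191,162)),bb=(lo,(286,200,319,232),(200,143,231,170)))
for k,(f,wt,ws) in M.items():
    print(k,[ (ray(n,cv2.fitEllipse(c.astype(np.float32))[0],5)[:2],np.ptp([ray(n,p,5)[:2] for p in c],0).round(1)) for n,w in(("top",wt),("scene",ws)) for c in[spots(I[n],w,f)]])
g=hue(45,95,60)
for n,w in(("top",(330,125,380,168)),("scene",(118,178,172,224))):
    c=spots(I[n],w,g); x0,y0=w[:2]; m=np.zeros(((w[3]-y0)*4,(w[2]-x0)*4),np.uint8)
    cv2.fillPoly(m,[((c-[x0,y0]+.5)*4).astype(np.int32)],1)
    o=cv2.morphologyEx(m,cv2.MORPH_OPEN,cv2.getStructuringElement(cv2.MORPH_ELLIPSE,(55,55)))
    q=(np.argwhere(o)[:,::-1]+.5)/4-.5+[x0,y0]; print("creamer",n,disc(n,q[::7],68))
    P=np.array([ray(n,p,40)[:2] for p in c]); print(" +y tip z40",P[P[:,1].argmax()]," -y tip",P[P[:,1].argmin()],P[:,0].min(),P[:,0].max())
print("cam",[(-CAL[n]['R'].T@CAL[n]['t']).round() for n in I])
E
```

```text
ww [(array([470.1, 256. ]), array([67.8, 68. ])), (array([472.1, 257.6]), array([66.5, 66.3]))]
wb [(array([478.5, 136.1]), array([67.9, 68.6])), (array([480.5, 138. ]), array([76.3, 74.3]))]
bw [(array([ 449.6, -247.4]), array([68.4, 68.7])), (array([ 451.6, -245.3]), array([67.8, 68.2]))]
bb [(array([ 458. , -127.5]), array([65.7, 65.8])), (array([ 459.9, -125.4]), array([69. , 68.9]))]
creamer top (array([ 654.5, -272.5]), np.float64(50.6), np.float64(62.5))
 +y tip z40 [ 643.2 -226.1]  -y tip [ 666.5 -312.9] 626.4 685.5
creamer scene (array([ 658.7, -266.7]), np.float64(60.1), np.float64(91.4))
 +y tip z40 [ 655.9 -216.8]  -y tip [ 646.5 -318.2] 615.4 700.9
cam [array([ 438.,    4., 1360.]), array([1116.,   87.,  932.])]
```

Measurements agree between views to about 2 mm, a constant offset that I'll average out:
- **Mark spacing:** 120.2 mm, as it should be.
- **Objects (x, y):** coaster (660,261.5), blue cup (649.5,131.5), orange cup (491.5,437.5), bottle (512,-433), creamer about (656.5,-270).
- **Wood tray marks:** white (471,257), black (479.5,137).
- **Blue tray marks:** white (450.5,-246.5), black (459,-126.5).

First I turn the tool to yaw π/2, where tool x is world y, tool y is world x and tool z points down.

Call:
carry_out:
  deltas: [0,0,-10.2,0,0,0,-1,0,0,-10.2,0,0,0,-1,0,0,-10.2,0,0,0,-1,0,0,-10.2,0,0,0,-1,0,0,-10.2,0,0,0,-1,0,0,-10.2,0,0,0,-1,0,0,-10.1,0,0,0,-1,0,0,0,0.05,0.025,0,-1,0,0,0,0.05,0.025,0,-1]

```text
clock: 1.23
eef_pos: [258.7, -514.3, 230.6]
tool_rot: [3.141, -0.001, 1.569]
force: [1.4, 0.1, -0.5]
width: 85.7
gripper_force: 0.0
```

Call:
carry_out:
  deltas: [0,0,0,0.055,0.028,0,-1,0,0,0,0.055,0.028,0,-1,0,0,0,0.055,0.028,0,-1,0,0,0,0.055,0.028,0,-1,0,0,0,0.055,0.028,0,-1,0,0,0,0.055,0.028,0,-1,0,0,0,0.055,0.028,0,-1,0,0,0,0.055,0.028,0,-1,0,0,0,0.055,0.028,0,-1,0,0,0,0.055,0.028,0,-1,0,0,0,0.055,0.028,0,-1,0,0,0,0.055,0.028,0,-1]

```text
clock: 2.72
eef_pos: [595.0, 146.1, 231.0]
tool_rot: [-3.141, 0.001, 1.571]
force: [0.9, -0.8, 0.2]
width: 85.4
gripper_force: 0.0
```

Call:
carry_out:
  deltas: [0,0,0,0.055,0.03,0,-1,0,0,0,0.05,0.025,0.03,-1,0,0,0,0.012,0.01,0.05,-1,0,0,0,0,0,0.05,-1,0,0,0,0,0,0.04,-1,0,0,0,0,0,0.03,-1,0,0,0,0,0,0,-1,0,0,0,0,0,0,-1]

```text
clock: 3.72
eef_pos: [659.6, 261.2, 32.8]
tool_rot: [3.14, -0.001, 1.571]
force: [0.1, 0.0, 0.1]
width: 85.0
gripper_force: 0.0
```

Call:
carry_out:
  deltas: [0,0,0,0,0,0.025,-1,0,0,0,0,0,0.01,-1,0,0,0,0,0,0,-0.2,0,0,0,0,0,0,1,0,0,0,0,0,0,1,0,0,0,0,0,0,1,0,0,0,0,0,0,1,0,0,0,0,0,0,1]

```text
clock: 4.72
eef_pos: [659.1, 260.8, -2.9]
tool_rot: [3.141, -0.0, 1.571]
force: [-1.7, -0.1, 2.6]
width: 63.5
gripper_force: 65.6
```

Call:
carry_out:
  deltas: [0,0,0,0,0,-0.03,1,0,0,0,0,0,-0.05,1,0,0,0,-0.0045,-0.038,0,1,0,0,0,0,-0.05,0,1,0,0,0,0,-0.05,0,1,0,0,0,0,-0.051,0,1,0,0,0,0,0,0.03,1,0,0,0,0,0,0,1,0,0,0,0,0,0,1]

```text
clock: 5.85
eef_pos: [470.9, 256.4, 47.2]
tool_rot: [3.141, -0.001, 1.571]
force: [0.5, 0.6, -1.1]
width: 63.3
gripper_force: 65.9
```

Run:
```python
from h import *
t=ctrl.get_image("top"); s=ctrl.get_image("scene")
a=cv2.resize(t[150:250,80:220],(560,400))
b=cv2.resize(s[100:260,270:450],(450,400)); v=np.hstack([a,b])[:,:,::-1]; v=cv2.resize(v,(800,317))
cv2.imwrite("pics/c1.png",cv2.convertScaleAbs(v,alpha=1.4))
```

```text
(no output)
```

View pics/c1.png

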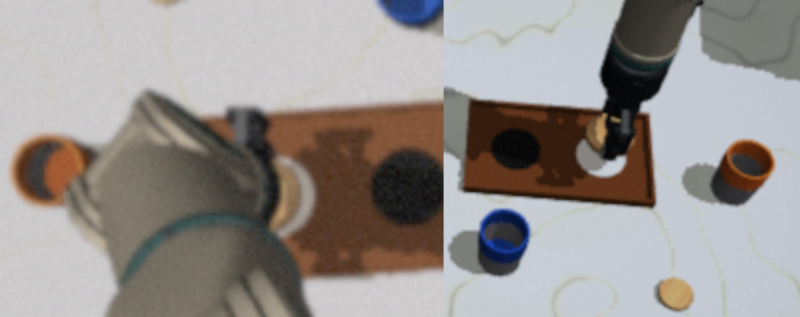

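The coaster hangs level in the fingers over the white mark. I'll lower it.

Call:
carry_out:
  deltas: [0,0,0,0,0,0.025,1,0,0,0,0,0,0.014,1,0,0,0,0,0,0.005,1,0,0,0,0,0,0,1,0,0,0,0,0,0,1]

```text
clock: 6.58
eef_pos: [470.2, 256.4, 3.3]
tool_rot: [3.141, -0.001, 1.571]
force: [0.4, 0.4, -1.1]
width: 63.5
gripper_force: 66.0
```

Call:
carry_out:
  deltas: [0,0,0,0,0,0.001,1,0,0,0,0,0,0,1,0,0,0,0,0,0,-0.7,0,0,0,0,0,0,-0.7,0,0,0,0,0,0,-0.7,0,0,0,0,0,-0.03,-0.8,0,0,0,0,0,-0.06,-1,0,0,0,-0.04,0.06,-0.06,-1,0,0,0,-0.04,0.06,-0.04,-1,0,0,0,-0.045,0.0585,0,-1,0,0,0,0,0,0,-1]

```text
clock: 7.95
eef_pos: [609.2, 154.7, 162.0]
tool_rot: [3.138, 0.003, 1.562]
force: [-0.7, -0.4, -0.2]
width: 85.9
gripper_force: 0.0
```

Run:
```python
from h import *
I={n:ctrl.get_image(n) for n in("top","scene")}
for n,w in(("top",(148,192,186,230)),("scene",(332,158,368,196))):
    h=cv2.cvtColor(I[n],cv2.COLOR_RGB2HSV).astype(int); 
    try:print(n,disc(n,spots(I[n],w,hue(10,28,50)),17))
    except Exception as e: print(e)
a=cv2.resize(I["top"][120:250,80:240],(492,400)); b=cv2.resize(I["scene"][100:260,270:450],(450,400)); v=cv2.resize(np.hstack([a,b])[:,:,::-1],(800,340))
cv2.imwrite("pics/c2.png",cv2.convertScaleAbs(v,alpha=1.4))
```

```text
top (array([471.6, 256.4]), np.float64(114.8), np.float64(119.9))
scene (array([450.7, 267.1]), np.float64(115.3), np.float64(161.6))
```

View pics/c2.png

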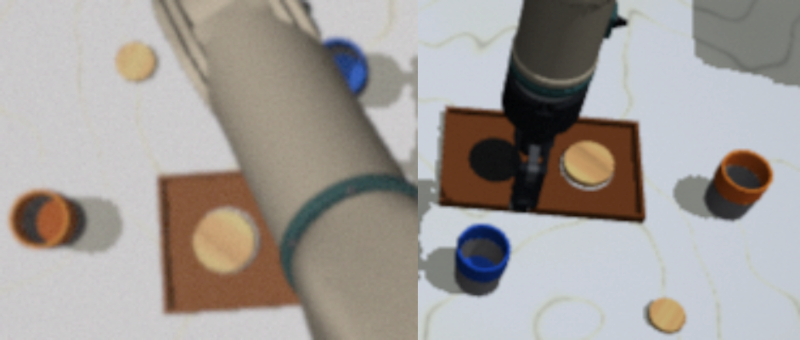

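The coaster lies flat with an even white ring round it, at about (225,240) in the left half of the crop. Some rows were clipped because their total step exceeded 62.5 mm. I'll read the settled pose and measure the coaster with a tighter mask.

Run:
```python
from h import *
I={n:ctrl.get_image(n) for n in("top","scene")}
f=lambda h:(h[...,2]>125)&(h[...,1]>60)&(h[...,0]>9)&(h[...,0]<28)
for n,w in(("top",(148,192,186,230)),("scene",(332,158,368,196))): print(n,disc(n,spots(I[n],w,f),17))
s=ctrl.read_state();print(s['eef_pos'],s['tool_rot'])
```

```text
top (array([469.9, 255.9]), np.float64(66.4), np.float64(63.2))
scene (array([471.4, 258.3]), np.float64(62.4), np.float64(62.1))
[603.46485284 162.48366139 161.69035556] [-3.13989251e+00 -6.21504626e-04  1.57328009e+00]
```

Call:
carry_out:
  deltas: [0,0,0,-0.016,0.023,0,-1,0,0,0,-0.015,0.023,0,-1,0,0,0,0,0,0.05,-1,0,0,0,0,0,0,-1,0,0,0,0,0,0,-1]

```text
clock: 8.78
eef_pos: [650.6, 132.0, 113.1]
tool_rot: [3.141, -0.001, 1.574]
force: [0.6, -0.4, -0.6]
width: 85.2
gripper_force: 0.0
```

Call:
carry_out:
  deltas: [0,0,0,0,0,0.045,-1,0,0,0,0,0,0.037,-1,0,0,0,0,0,0,-1,0,0,0,0,0,0,0,0,0,0,0,0,0,1,0,0,0,0,0,0,1,0,0,0,0,0,0,1,0,0,0,0,0,0,1]

```text
clock: 9.78
eef_pos: [653.0, 131.2, 33.4]
tool_rot: [3.137, -0.002, 1.571]
force: [-0.4, 1.0, 5.4]
width: 60.4
gripper_force: 65.5
```

Call:
carry_out:
  deltas: [0,0,0,0,0,-0.02,1,0,0,0,0,0,-0.05,1,0,0,0,0,0,-0.03,1,0,0,0,0,0,0,1,0,0,0,0,0,0,1]

```text
clock: 10.4
eef_pos: [650.6, 129.8, 130.3]
tool_rot: [-3.141, 0.0, 1.571]
force: [-0.4, -0.2, -1.0]
width: 60.6
gripper_force: 65.3
```

Run:
```python
from h import *
s=ctrl.read_state();print(s['eef_pos'],s['tool_rot'])
I={n:ctrl.get_image(n) for n in("top","scene")}
a=cv2.resize(I["top"][100:240,150:290],(400,400)); b=cv2.resize(I["scene"][100:260,240:420],(400,400)); v=np.hstack([a,b])[:,:,::-1]
cv2.imwrite("pics/c3.png",cv2.convertScaleAbs(v,alpha=1.4))
```

```text
[650.58273851 129.7504925  130.27783833] [-3.14143109e+00  4.19253574e-04  1.57109408e+00]
```

View pics/c3.png

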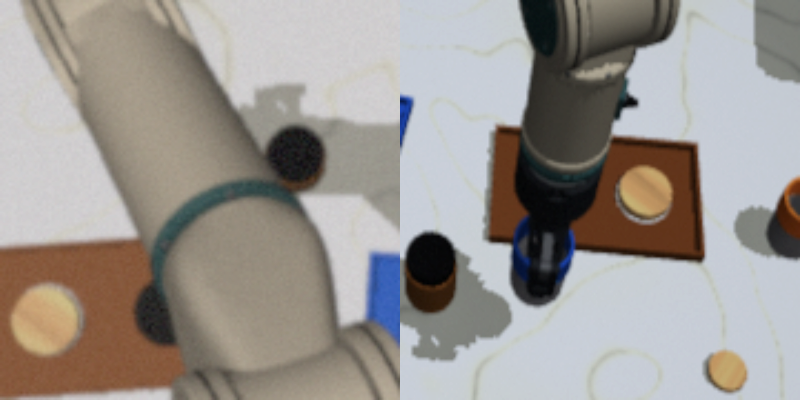

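Call:
carry_out:
  deltas: [0,0,0,0.0315,-0.045,0,1,0,0,0,0.0315,-0.045,0,1,0,0,0,0.0315,-0.045,0,1,0,0,0,0.0315,-0.045,0,1,0,0,0,0,0,0.04,1,0,0,0,0,0,0.03,1,0,0,0,0,0,0.005,1,0,0,0,0,0,0,1,0,0,0,0,0,0,1]

```text
clock: 11.62
eef_pos: [471.7, 256.4, 56.0]
tool_rot: [3.14, -0.001, 1.571]
force: [0.4, 0.9, -1.2]
width: 60.9
gripper_force: 65.4
```

Call:
carry_out:
  deltas: [0,0,0,0,-0.0008,0.004,1,0,0,0,0,0,0.001,1,0,0,0,0,0,0,1,0,0,0,0,0,0,1]

```text
clock: 12.12
eef_pos: [470.2, 256.0, 50.4]
tool_rot: [3.141, 0.0, 1.571]
force: [-0.4, -0.4, 3.2]
width: 61.1
gripper_force: 65.6
```

Call:
carry_out:
  deltas: [0,0,0,0,0,0,0.3,0,0,0,0,0,0,-0.6,0,0,0,0,0,0,-1,0,0,0,0,0,0,-1,0,0,0,0,0,-0.03,-1,0,0,0,0,0,-0.055,-1,0,0,0,0,0,-0.055,-1,0,0,0,-0.0526,0.0186,0,-1,0,0,0,-0.0526,0.0186,0,-1,0,0,0,-0.0526,0.0186,0,-1,0,0,0,-0.0526,0.0186,0,-1,0,0,0,-0.0526,0.0186,0,-1]

```text
clock: 13.62
eef_pos: [563.6, -8.6, 190.1]
tool_rot: [3.141, -0.0, 1.571]
force: [0.7, 0.6, 0.4]
width: 85.5
gripper_force: 0.0
```

```bash
cat > m.py <<'E'
from h import *
def creamer(I,boxes):
    for n,w in boxes.items():
        c=spots(I[n],w,hue(45,95,60)); x0,y0=w[:2]; m=np.zeros(((w[3]-y0)*4,(w[2]-x0)*4),np.uint8)
        cv2.fillPoly(m,[((c-[x0,y0]+.5)*4).astype(np.int32)],1)
        o=cv2.morphologyEx(m,cv2.MORPH_OPEN,cv2.getStructuringElement(cv2.MORPH_ELLIPSE,(71,71)))
        q=(cv2.findContours(o,cv2.RETR_EXTERNAL,cv2.CHAIN_APPROX_NONE)[0][0][:,0]+.5)/4-.5+[x0,y0]
        (cx,cy),r=cv2.minEnclosingCircle(q.astype(np.float32)); print("creamer",n,disc(n,q,60),ray(n,(cx,cy),50),r)
E
python3 - <<'E'
from m import *
I={n:ctrl.get_image(n) for n in("top","scene")}
f=hue(100,130,110)
for n,w in(("top",(148,180,190,230)),("scene",(332,140,368,196))): print("blue",n,disc(n,spots(I[n],w,f),92))
creamer({n:cv2.imread(f"pics/{n}0.png")[:,:,::-1].copy() for n in I},{"top":(330,125,380,168),"scene":(118,178,172,224)})
s=ctrl.read_state();print(s['eef_pos'],s['tool_rot'])
a=cv2.resize(I["top"][130:250,130:250],(400,400)); b=cv2.resize(I["scene"][110:230,270:390],(400,400)); v=np.hstack([a,b])[:,:,::-1]
cv2.imwrite("pics/c4.png",cv2.convertScaleAbs(v,alpha=1.4))
E
```

```text
blue top (array([469.3, 255.9]), np.float64(57.6), np.float64(63.9))
blue scene (array([472.8, 256.7]), np.float64(63.4), np.float64(82.5))
creamer top (array([ 655.9, -274.1]), np.float64(51.6), np.float64(62.3)) [ 654.3 -271.9   50. ] 11.303445816040039
creamer scene (array([ 654.1, -271.3]), np.float64(59.2), np.float64(92.6)) [ 664.  -265.9   50. ] 15.601181030273438
[564.64130796 -15.81649849 189.43830704] [3.14103153 0.00483859 1.55974298]
```

View pics/c4.png

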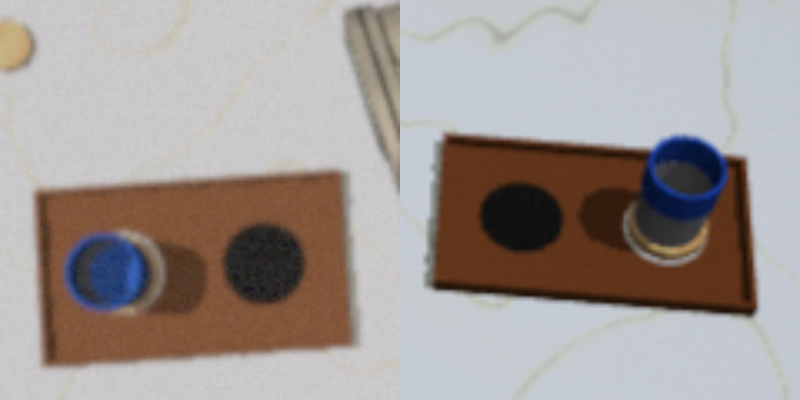

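Blue cup is at (471,256.3), upright and centred on the coaster. On to the creamer at (656,-271.5).

Call:
carry_out:
  deltas: [0,0,0,-0.05,0.018,0,-1,0,0,0,-0.05,0.018,0,-1,0,0,0,-0.05,0.018,0,-1,0,0,0,-0.05,0.018,0,-1,0,0,0,-0.05,0.018,0,-1,0,0,0,0,0,0,-1,0,0,0,0,0,0,-1,0,0,0,0,0,0,-1]

```text
clock: 14.72
eef_pos: [653.4, -254.4, 190.2]
tool_rot: [-3.141, -0.001, 1.574]
force: [-0.7, 1.0, -0.2]
width: 85.2
gripper_force: 0.0
```

Call:
carry_out:
  deltas: [0,0,0,-0.016,0.0025,0.04,-1,0,0,0,0,0,0.055,-1,0,0,0,0,0,0.005,-1,0,0,0,0,0,0,-1,0,0,0,0,0,0,-1]

```text
clock: 15.35
eef_pos: [657.8, -272.7, 93.0]
tool_rot: [3.137, 0.001, 1.572]
force: [0.4, -0.0, -0.2]
width: 85.3
gripper_force: 0.0
```

Run:
```python
from h import *
for i in range(3):
    ctrl.get_image("top"); s=ctrl.read_state(); print(s['eef_pos'],s['tool_rot'])
```

```text
[ 657.6032459  -272.86941084   92.87832851] [3.13736316e+00 1.26474931e-03 1.57161161e+00]
[ 657.22034786 -273.01145939   92.50687495] [3.13806023e+00 1.22127864e-03 1.57140886e+00]
[ 656.90499249 -273.06097844   92.08678195] [3.13875118e+00 1.07000639e-03 1.57126722e+00]
```

Call:
carry_out:
  deltas: [0,0,0,0.001,0,0.045,-1,0,0,0,0,0,0.035,-1,0,0,0,0,0,0,-1,0,0,0,0,0,0,-0.2,0,0,0,0,0,0,1,0,0,0,0,0,0,1,0,0,0,0,0,0,1,0,0,0,0,0,0,1]

```text
clock: 16.5
eef_pos: [657.7, -272.5, 13.1]
tool_rot: [3.137, 0.001, 1.571]
force: [0.3, -0.1, 6.2]
width: 58.7
gripper_force: 65.0
```

Call:
carry_out:
  deltas: [0,0,0,0,0,-0.02,1,0,0,0,0,0,-0.05,1,0,0,0,0,0,-0.05,1,0,0,0,0,0,0,1,0,0,0,0,0,0,1]

```text
clock: 17.12
eef_pos: [655.4, -272.0, 130.9]
tool_rot: [3.141, 0.001, 1.571]
force: [-0.1, 0.0, -1.5]
width: 58.6
gripper_force: 65.0
```

Run:
```python
from h import *
for i in range(2):
    ctrl.get_image("top"); s=ctrl.read_state(); print(s['eef_pos'],s['tool_rot'])
I={n:ctrl.get_image(n) for n in("top","scene")}
a=cv2.resize(I["top"][90:210,280:400],(400,400)); b=cv2.resize(I["scene"][100:240,90:230],(400,400)); v=np.hstack([a,b])[:,:,::-1]
cv2.imwrite("pics/c5.png",cv2.convertScaleAbs(v,alpha=1.4))
```

```text
[ 654.82685571 -271.82621595  129.6559012 ] [-3.13992646e+00 -2.09702493e-04  1.57119382e+00]
[ 654.63520303 -271.70314195  128.94288235] [-3.13909645e+00 -6.37318423e-04  1.57124551e+00]
```

View pics/c5.png

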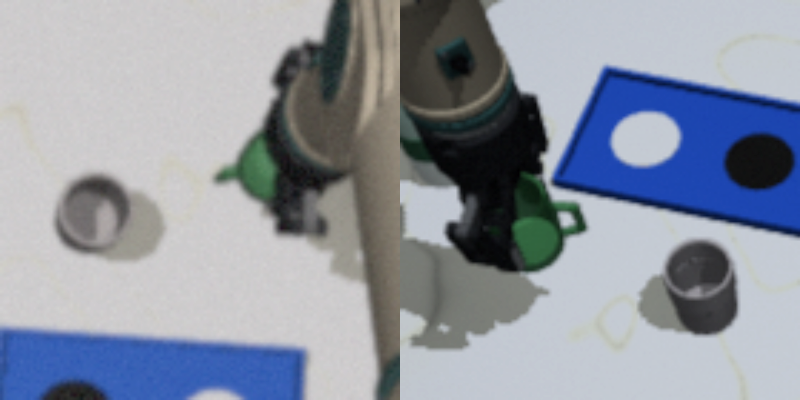

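Call:
carry_out:
  deltas: [0,0,0,0.051,-0.022,0,1,0,0,0,0.051,-0.022,0,1,0,0,0,0.051,-0.022,0,1,0,0,0,0.051,-0.022,0,1,0,0,0,0.051,-0.022,0,1,0,0,0,0.051,-0.022,0,1,0,0,0,0.051,-0.022,0,1,0,0,0,0.051,-0.022,0,1,0,0,0,0,0,0,1,0,0,0,0,0,0,1,0,0,0,0,0,0,1]

```text
clock: 18.7
eef_pos: [480.2, 134.3, 129.7]
tool_rot: [-3.141, 0.001, 1.568]
force: [0.1, -0.0, -1.1]
width: 58.5
gripper_force: 65.1
```

Run:
```python
from h import *
for i in range(3):
    ctrl.get_image("top"); s=ctrl.read_state()
print(s['eef_pos'],s['tool_rot'])
```

```text
[480.07525032 134.75192    129.90119567] [-3.14151305e+00  3.87255572e-04  1.56868589e+00]
```

Call:
carry_out:
  deltas: [0,0,0,0.002,-0.0005,0.05,1,0,0,0,0,0,0.045,1,0,0,0,0,0,0.012,1,0,0,0,0,0,0,1,0,0,0,0,0,0,1,0,0,0,0,0,0,1]

```text
clock: 19.6
eef_pos: [480.2, 138.3, 24.4]
tool_rot: [3.139, -0.001, 1.571]
force: [0.3, 0.0, -1.3]
width: 58.6
gripper_force: 65.2
```

Call:
carry_out:
  deltas: [0,0,0,-0.001,0,0.005,1,0,0,0,0,0,0.002,1,0,0,0,0,0,0,1,0,0,0,0,0,0,1]

```text
clock: 20.1
eef_pos: [479.8, 137.1, 18.0]
tool_rot: [3.139, 0.0, 1.571]
force: [-2.3, -2.2, 19.4]
width: 58.3
gripper_force: 67.0
```

Call:
carry_out:
  deltas: [0,0,0,0,0,-0.002,1,0,0,0,0,0,0,1,0,0,0,0,0,0,0,0,0,0,0,0,0,-0.6,0,0,0,0,0,0,-1,0,0,0,0,0,0,-1,0,0,0,0,0,-0.03,-1,0,0,0,0,0,-0.06,-1,0,0,0,0,0,-0.06,-1,0,0,0,0,0,0,-1]

```text
clock: 21.35
eef_pos: [482.1, 138.2, 172.3]
tool_rot: [3.133, -0.003, 1.571]
force: [1.0, 0.1, -0.2]
width: 85.4
gripper_force: 0.0
```

Call:
carry_out:
  deltas: [0,0,0,0.05,0.002,0,-1,0,0,0,0.05,0.002,0,-1,0,0,0,0.05,0.002,0,-1,0,0,0,0.05,0.002,0,-1,0,0,0,0.05,0.002,0,-1,0,0,0,0.05,0.002,0,-1,0,0,0,0,0,0,-1,0,0,0,0,0,0,-1,0,0,0,0,0,0,-1]

```text
clock: 22.48
eef_pos: [491.5, 434.9, 167.5]
tool_rot: [-3.141, 0.002, 1.569]
force: [0.9, -0.5, 0.7]
width: 85.8
gripper_force: 0.0
```

Run:
```python
from m import *
for i in range(3): ctrl.get_image("top")
I={n:ctrl.get_image(n) for n in("top","scene")}
s=ctrl.read_state();print(s['eef_pos'],s['tool_rot'])
a=cv2.resize(I["top"][150:250,120:250],(520,400)); b=cv2.resize(I["scene"][110:230,270:390],(400,400)); v=cv2.resize(np.hstack([a,b])[:,:,::-1],(800,348))
cv2.imwrite("pics/c6.png",cv2.convertScaleAbs(v,alpha=1.4))
creamer(I,{"top":(185,180,230,230),"scene":(280,145,330,195)})
```

```text
[491.39737779 436.34500304 168.25013785] [3.14129541e+00 1.35715833e-04 1.57022116e+00]
creamer top (array([477.5, 135.8]), np.float64(58.7), np.float64(60.6)) [478.1 135.2  50. ] 11.315189361572266
creamer scene (array([475.7, 140.2]), np.float64(64.4), np.float64(101.1)) [488.1 139.2  50. ] 15.534982681274414
```

View pics/c6.png

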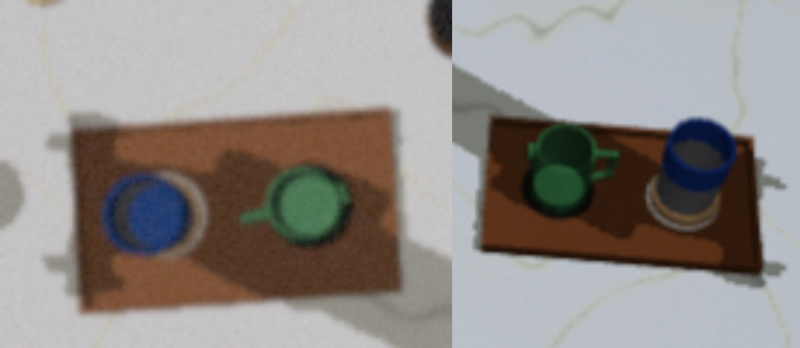

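The creamer stands upright on the black mark at about (479,137), and the blue cup is still centred. The tool is now above the orange cup.

Call:
carry_out:
  deltas: [0,0,0,0.001,0,0.05,-1,0,0,0,0,0,0.05,-1,0,0,0,0,0,0.037,-1,0,0,0,0,0,0,-1,0,0,0,0,0,0,-1,0,0,0,0,0,0,-0.2,0,0,0,0,0,0,1,0,0,0,0,0,0,1,0,0,0,0,0,0,1,0,0,0,0,0,0,1]

```text
clock: 23.98
eef_pos: [492.2, 439.2, 33.6]
tool_rot: [3.139, -0.003, 1.571]
force: [-0.0, -0.2, 6.6]
width: 60.2
gripper_force: 65.4
```

Call:
carry_out:
  deltas: [0,0,0,0,0,-0.02,1,0,0,0,0,0,-0.06,1,0,0,0,0,0,-0.06,1,0,0,0,0,0,0,1,0,0,0,0,0,0,1,0,0,0,0,0,0,1]

```text
clock: 24.72
eef_pos: [490.2, 437.0, 169.6]
tool_rot: [-3.139, 0.002, 1.571]
force: [0.1, 0.3, -2.0]
width: 60.4
gripper_force: 65.4
```

Call:
carry_out:
  deltas: [0,0,0,-0.0525,-0.003,0,1,0,0,0,-0.0525,-0.003,0,1,0,0,0,-0.0525,-0.003,0,1,0,0,0,-0.0525,-0.003,0,1,0,0,0,-0.0525,-0.003,0,1,0,0,0,-0.0525,-0.003,0,1,0,0,0,-0.0525,-0.003,0,1,0,0,0,-0.0525,-0.003,0,1,0,0,0,-0.0525,-0.003,0,1,0,0,0,-0.0525,-0.003,0,1,0,0,0,-0.0525,-0.003,0,1,0,0,0,-0.0525,-0.003,0,1]

```text
clock: 26.22
eef_pos: [454.3, -193.4, 170.0]
tool_rot: [-3.14, -0.001, 1.571]
force: [2.0, 0.3, -1.2]
width: 60.4
gripper_force: 65.4
```

Call:
carry_out:
  deltas: [0,0,0,-0.053,-0.0045,0,1,0,0,0,0,0,0,1,0,0,0,0,0,0.05,1,0,0,0,0,0,0.05,1,0,0,0,0,0,0,1,0,0,0,0,0,0,1,0,0,0,0,0,0,1,0,0,0,0,0,0,1]

```text
clock: 27.22
eef_pos: [451.7, -245.4, 72.6]
tool_rot: [3.139, 0.001, 1.571]
force: [0.4, 0.3, -1.4]
width: 60.2
gripper_force: 65.8
```

Call:
carry_out:
  deltas: [0,0,0,-0.0008,-0.0005,0.025,1,0,0,0,0,0,0.006,1,0,0,0,0,0,0,1,0,0,0,0,0,0,1,0,0,0,0,0,0,1]

```text
clock: 27.85
eef_pos: [450.7, -246.0, 40.7]
tool_rot: [3.141, 0.0, 1.571]
force: [0.1, 0.1, -1.2]
width: 60.5
gripper_force: 65.8
```

Call:
carry_out:
  deltas: [0,0,0,0,0,0.002,1,0,0,0,0,0,0.001,1,0,0,0,0,0,0,1,0,0,0,0,0,0,1]

```text
clock: 28.35
eef_pos: [450.7, -246.1, 38.5]
tool_rot: [3.14, 0.001, 1.571]
force: [-2.2, 0.8, 13.2]
width: 60.4
gripper_force: 67.1
```

Call:
carry_out:
  deltas: [0,0,0,0,0,-0.0015,1,0,0,0,0,0,0,1,0,0,0,0,0,0,0,0,0,0,0,0,0,-0.6,0,0,0,0,0,0,-1,0,0,0,0,0,0,-1,0,0,0,0,0,-0.03,-1,0,0,0,0,0,-0.06,-1,0,0,0,0,0,-0.06,-1,0,0,0,0,0,-0.03,-1]

```text
clock: 29.6
eef_pos: [451.4, -246.1, 221.8]
tool_rot: [3.138, 0.002, 1.571]
force: [-0.0, -1.5, -1.3]
width: 85.3
gripper_force: 0.0
```

Call:
carry_out:
  deltas: [0,0,0,-0.0468,0.0154,0,-1,0,0,0,-0.0468,0.0154,0,-1,0,0,0,-0.0468,0.0154,0,-1,0,0,0,-0.0466,0.0153,0,-1,0,0,0,0,0,0,-1,0,0,0,0,0,0,-1,0,0,0,0,0,0,-1,0,0,0,0,0,0,-1]

```text
clock: 30.6
eef_pos: [512.0, -431.7, 219.0]
tool_rot: [3.141, -0.0, 1.573]
force: [-0.2, -0.3, 0.7]
width: 85.4
gripper_force: 0.0
```

Run:
```python
from m import *
for i in range(3): ctrl.get_image("top")
I={n:ctrl.get_image(n) for n in("top","scene")}
s=ctrl.read_state();print(s['eef_pos'],s['tool_rot'])
a=cv2.resize(I["top"][150:250,270:400],(520,400)); b=cv2.resize(I["scene"][80:200,130:270],(466,400)); v=cv2.resize(np.hstack([a,b])[:,:,::-1],(800,325))
cv2.imwrite("pics/c7.png",cv2.convertScaleAbs(v,alpha=1.4))
for n,w in(("top",(325,192,370,240)),("scene",(155,110,200,165))):
    try: print(n,disc(n,spots(I[n],w,hue(3,20,110)),80))
    except Exception as e: print(n,e)
```

```text
[ 511.88351377 -432.54563168  218.77115056] [3.14149302e+00 1.57743883e-04 1.57147288e+00]
top (array([ 449.6, -249.3]), np.float64(57.3), np.float64(64.3))
scene (array([ 452.4, -245.6]), np.float64(61.7), np.float64(84.9))
```

View pics/c7.png

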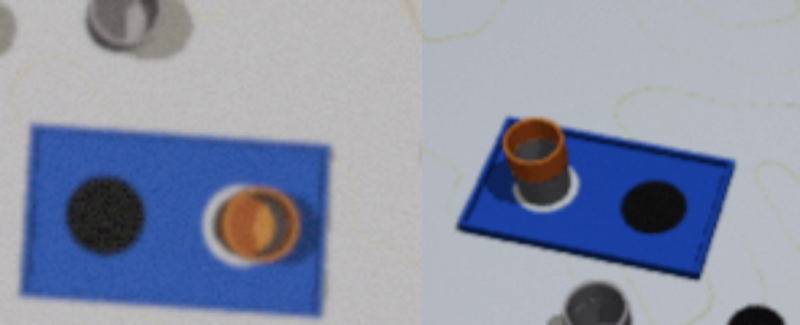

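The orange cup stands upright on the white mark at about (451,-247.4). Now the bottle, gripped by its cap.

Call:
carry_out:
  deltas: [0,0,0,0,0,0.045,-1,0,0,0,0,0,0.039,-1,0,0,0,0,0,0,-1,0,0,0,0,0,0,-0.2,0,0,0,0,0,0,0.2,0,0,0,0,0,0,1,0,0,0,0,0,0,1,0,0,0,0,0,0,1,0,0,0,0,0,0,1]

```text
clock: 31.98
eef_pos: [512.5, -433.4, 136.2]
tool_rot: [3.14, 0.002, 1.571]
force: [-1.4, -0.3, 5.9]
width: 28.5
gripper_force: 58.8
```

Call:
carry_out:
  deltas: [0,0,0,0,0,0,1,0,0,0,0,0,-0.02,1,0,0,0,0,0,-0.06,1,0,0,0,0,0,-0.06,1,0,0,0,0,0,0,1,0,0,0,0,0,0,1,0,0,0,0,0,0,1]

```text
clock: 32.85
eef_pos: [510.9, -432.3, 273.1]
tool_rot: [-3.139, -0.002, 1.571]
force: [0.1, 0.7, -0.8]
width: 28.3
gripper_force: 59.2
```

Run:
```python
from m import *
for i in range(2): ctrl.get_image("top")
I={n:ctrl.get_image(n) for n in("top","scene")}
s=ctrl.read_state();print(s['eef_pos'],s['tool_rot'],s['width'])
a=cv2.resize(I["top"][150:250,360:490],(520,400)); b=cv2.resize(I["scene"][20:220,20:220],(400,400)); v=cv2.resize(np.hstack([a,b])[:,:,::-1],(800,348))
cv2.imwrite("pics/c8.png",cv2.convertScaleAbs(v,alpha=1.4))
```

```text
[ 511.4768662  -432.51672518  273.46002003] [-3.14015267e+00 -1.26536926e-03  1.57123218e+00] 28.144698231411155
```

View pics/c8.png

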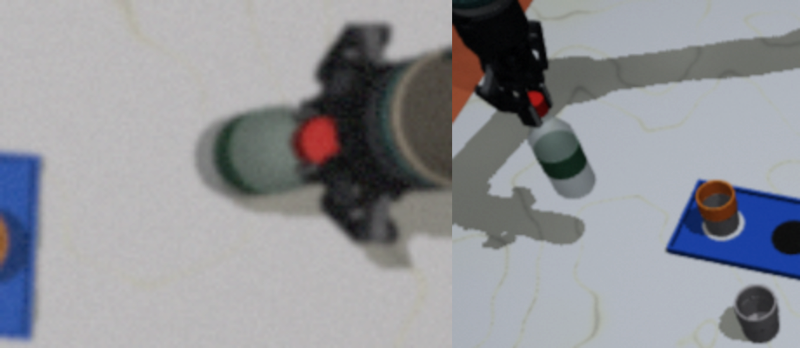

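The bottle hangs straight. Carry it over to the black mark.

Call:
carry_out:
  deltas: [0,0,0,0.051,-0.0087,0,1,0,0,0,0.051,-0.0087,0,1,0,0,0,0.051,-0.0087,0,1,0,0,0,0.051,-0.0087,0,1,0,0,0,0.051,-0.0087,0,1,0,0,0,0.051,-0.0087,0,1,0,0,0,0,0,0,1,0,0,0,0,0,0,1]

```text
clock: 34.05
eef_pos: [459.7, -127.4, 274.5]
tool_rot: [3.141, 0.001, 1.571]
force: [0.2, -0.7, -0.4]
width: 28.4
gripper_force: 59.2
```

Call:
carry_out:
  deltas: [0,0,0,0,0,0.05,1,0,0,0,0,0,0.05,1,0,0,0,0,0,0.025,1,0,0,0,0,0,0,1,0,0,0,0,0,0,1,0,0,0,0,0,0,1]

```text
clock: 34.8
eef_pos: [460.6, -127.4, 150.7]
tool_rot: [3.139, 0.001, 1.57]
force: [-0.3, -0.3, -0.6]
width: 28.1
gripper_force: 59.3
```

Call:
carry_out:
  deltas: [0,0,0,0.0008,-0.0007,0.006,1,0,0,0,0,0,0.002,1,0,0,0,0,0,0,1,0,0,0,0,0,0,1,0,0,0,0,0,0,1]

```text
clock: 35.42
eef_pos: [458.9, -126.0, 141.6]
tool_rot: [3.141, 0.0, 1.571]
force: [-1.3, -0.3, -0.8]
width: 28.5
gripper_force: 59.3
```

Call:
carry_out:
  deltas: [0,0,0,0,0,0.001,1,0,0,0,0,0,0,1,0,0,0,0,0,0,1,0,0,0,0,0,0,1]

```text
clock: 35.92
eef_pos: [459.0, -126.0, 141.2]
tool_rot: [3.141, 0.001, 1.571]
force: [-0.7, 0.5, 6.3]
width: 28.3
gripper_force: 60.0
```

Call:
carry_out:
  deltas: [0,0,0,0,0,-0.0005,0.3,0,0,0,0,0,0,0.1,0,0,0,0,0,0,-0.2,0,0,0,0,0,0,-0.6,0,0,0,0,0,0,-1,0,0,0,0,0,0,-1,0,0,0,0,0,-0.02,-1,0,0,0,0,0,-0.05,-1,0,0,0,0,0,-0.05,-1,0,0,0,0,0,0,-1]

```text
clock: 37.17
eef_pos: [461.3, -126.2, 264.5]
tool_rot: [3.134, 0.002, 1.571]
force: [0.7, 0.4, -0.0]
width: 85.4
gripper_force: 0.0
```

Call:
carry_out:
  deltas: [0,0,0,-0.055,0.01,0,-1,0,0,0,-0.055,0.01,0,-1,0,0,0,-0.055,0.01,0,-1,0,0,0,-0.055,0.01,0,-1,0,0,0,-0.055,0.01,0,-1,0,0,0,-0.055,0.01,0,-1,0,0,0,0,0,0,-1,0,0,0,0,0,0,-1]

```text
clock: 38.17
eef_pos: [518.6, -454.8, 259.4]
tool_rot: [-3.14, -0.003, 1.572]
force: [0.4, 0.4, 0.2]
width: 85.6
gripper_force: 0.0
```

Run:
```python
from m import *
for i in range(3): ctrl.get_image("top")
I={n:ctrl.get_image(n) for n in("top","scene")}
for n in I: cv2.imwrite(f"pics/{n}9.png",I[n][:,:,::-1])
a=cv2.resize(I["top"][110:260,80:400],(800,375)); b=cv2.resize(I["scene"][80:220,130:450],(514,225)); b=cv2.copyMakeBorder(b,0,0,0,286,cv2.BORDER_CONSTANT)
cv2.imwrite("pics/c9.png",cv2.convertScaleAbs(np.vstack([a,b])[:,:,::-1],alpha=1.4))
red=lambda h:((h[...,0]>165)|(h[...,0]<5))&(h[...,1]>120)
for k,z,f,X in(("cap",170,red,(459,-126.5)),("orange",80,hue(3,20,110),(450.5,-246.5)),("blue",92,hue(100,130,110),(471,257))):
    for n in I:
        u,v=pix(n,(*X,z)).astype(int); 
        try: print(k,n,disc(n,spots(I[n],(u-19,v-20,u+19,v+20),f),z))
        except Exception as e: print(k,n,e)
```

```text
cap top (array([ 457.5, -127.6]), np.float64(29.2), np.float64(30.2))
cap scene (array([ 459.4, -125.2]), np.float64(27.8), np.float64(43.6))
orange top (array([ 449.6, -249.5]), np.float64(57.3), np.float64(64.8))
orange scene (array([ 452.4, -245.6]), np.float64(61.7), np.float64(84.8))
blue top (array([469.2, 255.9]), np.float64(57.7), np.float64(64.5))
blue scene (array([472.4, 256.5]), np.float64(62.7), np.float64(82.5))
```

View pics/c9.png

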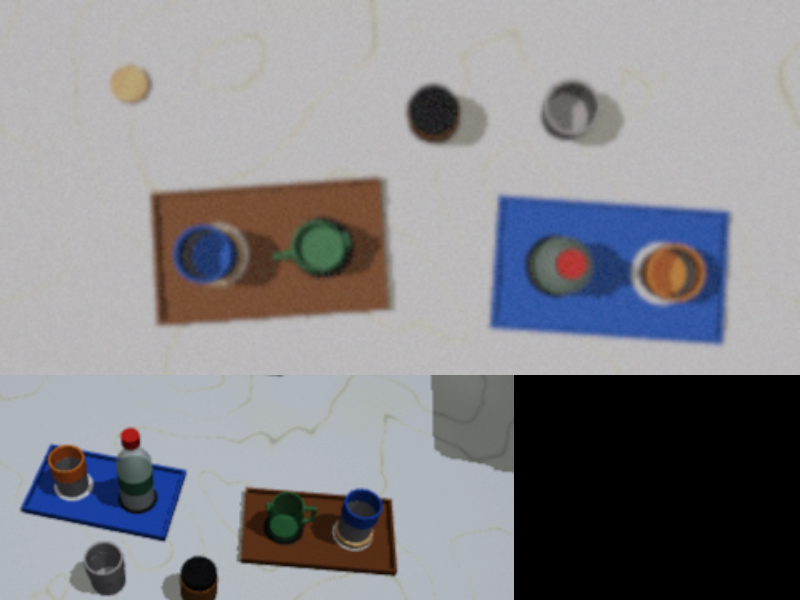

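The last view shows everything upright and within about 1 mm of its mark, with the plain cup and honey jar where they were. Handing in.

```bash
python3 -c "
from cell import ctrl
print(ctrl.finish_job())"
```

```text
the job is handed in; nothing more can be done
None
```

Both trays are laid and the job is handed in at about 38 s: in the last camera check all items stood upright and within about 1 mm of their marks, with the plain cup and honey jar left where they were.

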